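# Put away the cupping samples

### The job

The cupping is over on the cafe counter: stand every sample tin upright in a nest of its own, tins with a green tag in the green-edged pass tray and tins with a red tag in the red-edged reject tray. Then, once all the tins are away, hang the empty caddy by the middle of its handle on the brass hook and leave it hanging still; leave the iced coffee, earphone case and saucer alone.

Things in the scene. Friction and masses are not known exactly. Their poses are not given: they have to be found in the camera images.
- tin_g1_center (a point): Centre (half-way up, 28 mm above its underside) of a closed coffee sample tin, an upright dark cylinder 48 mm across and 56 mm high, about 0.12 kg, with a kraft band and a round green verdict tag 39 mm across on its lid (passed); z is its axis. Six to eight of the eight tins are there each time.
- tin_g2_center (a point): Centre (half-way up, 28 mm above its underside) of a closed coffee sample tin, an upright dark cylinder 48 mm across and 56 mm high, about 0.12 kg, with a kraft band and a round green verdict tag 39 mm across on its lid (passed); z is its axis. Six to eight of the eight tins are there each time.
- tin_g3_center (a point): Centre (half-way up, 28 mm above its underside) of a closed coffee sample tin, an upright dark cylinder 48 mm across and 56 mm high, about 0.12 kg, with a kraft band and a round green verdict tag 39 mm across on its lid (passed); z is its axis. Six to eight of the eight tins are there each time.
- tin_g4_center (a point): Centre (half-way up, 28 mm above its underside) of a closed coffee sample tin, an upright dark cylinder 48 mm across and 56 mm high, about 0.12 kg, with a kraft band and a round green verdict tag 39 mm across on its lid (passed); z is its axis. Six to eight of the eight tins are there each time.
- tin_r1_center (a point): Centre (half-way up, 28 mm above its underside) of a closed coffee sample tin, an upright dark cylinder 48 mm across and 56 mm high, about 0.12 kg, with a kraft band and a round red verdict tag 39 mm across on its lid (rejected); z is its axis. Six to eight of the eight tins are there each time.
- tin_r2_center (a point): Centre (half-way up, 28 mm above its underside) of a closed coffee sample tin, an upright dark cylinder 48 mm across and 56 mm high, about 0.12 kg, with a kraft band and a round red verdict tag 39 mm across on its lid (rejected); z is its axis. Six to eight of the eight tins are there each time.
- tin_r3_center (a point): Centre (half-way up, 28 mm above its underside) of a closed coffee sample tin, an upright dark cylinder 48 mm across and 56 mm high, about 0.12 kg, with a kraft band and a round red verdict tag 39 mm across on its lid (rejected); z is its axis. Six to eight of the eight tins are there each time.
- tin_r4_center (a point): Centre (half-way up, 28 mm above its underside) of a closed coffee sample tin, an upright dark cylinder 48 mm across and 56 mm high, about 0.12 kg, with a kraft band and a round red verdict tag 39 mm across on its lid (rejected); z is its axis. Six to eight of the eight tins are there each time.
- pass_tray: Fixed wooden sorting tray for passed tins, 158 x 158 mm, with green edging and green dots. Low walls and a cross divider (5 mm thick, tops 14 mm above the table; coloured edging to 15 mm) make 2 x 2 square nests about 71 mm wide whose floors are 5 mm above the table and whose centres lie at x = +-37.5 mm, y = +-37.5 mm. Origin: centre of its underside, on the table; x and y run along its sides.
- reject_tray: Fixed wooden sorting tray for rejected tins, 158 x 158 mm, with red edging and red dots. Low walls and a cross divider (5 mm thick, tops 14 mm above the table; coloured edging to 15 mm) make 2 x 2 square nests about 71 mm wide whose floors are 5 mm above the table and whose centres lie at x = +-37.5 mm, y = +-37.5 mm. Origin: centre of its underside, on the table; x and y run along its sides.
- caddy_handle (a point): Centre of the handle of the empty carrying caddy, 150 mm above its underside. The caddy is a loose blue-grey open box, 80 mm (x) by 140 mm (y) by 50 mm high, about 0.25 kg, with two aluminium uprights (8 mm in y, 10 mm in x) at y = +-66 mm carrying a straight dark wooden handle bar 10 x 10 mm in section along y, 140 mm long, 124 mm clear between the uprights. z is up. To hang, the hook arm goes under the middle of the bar, so hold the bar some 40 mm to one side of its middle.
- hook_seat (a point): Where the handle should hang: the top of the middle of the straight part of the brass hook arm (8 mm round rod), 220 mm above the table. The arm points along this frame's -x, with z up; its post (16 mm round, top at 232 mm) stands 45 mm away to +x, and 40 to 48 mm away to -x the arm's end turns up to 240 mm above the table. The fixed base plate below is 12 mm thick, 150 x 120 mm, centred 15 mm to +x of this point.
- iced_coffee: Centre of the underside of a bystander: a full iced-coffee cup with straw, 86 mm across its lid, 121 mm high (straw to 178 mm). Leave it alone.
- earphone_case: Centre of the underside of a bystander: a white earphone case, 60 x 48 x 22 mm. Leave it alone.
- saucer: Centre of the underside of a bystander: a white saucer, 110 mm across, 16 mm high. Leave it alone.
Mind the look-alikes: they are no part of the job. What is shaped like the part that bears tin_g3_center but blue or purple is not meant.

How it is judged:
By the outcome, as a careful person would: the job done as asked, in the order asked, and still so for the second after the job is handed in, with the robot touching nothing.
Of tin_g1, tin_g2, tin_g3, tin_g4, tin_r1, tin_r2, tin_r3, tin_r4 only 6 to 8 are there at a start; the rules pass over those that are not, and their reading is None.
At some moment in a run one of tin_g1, tin_g2, tin_g3, tin_g4, tin_r1, tin_r2, tin_r3, tin_r4 may be knocked a few centimetres aside while the robot is not near it.
It also fails if it takes over 210 s, if anything falls off the work surface, if the arm or the gripper's body presses on something with over 40 N, if the wrist force passes 120 N, or if a joint passes its speed limit or range.

### The arm

A 7-joint arm with a two-finger parallel gripper is mounted at the origin on the work surface. World frame = base frame: x ahead of the robot, y to its left, z up, the work surface at z = 0. Lengths are in m, angles in rad, forces in N, time in s.
With the tool pointing down it reaches from about 0.4 to 0.85 m from the base axis. Payload 4.5 kg.
Tool frame: the origin (TCP) lies at the very end of the fingers, on their centre line; the grasp point (between the pads) lies 19 mm behind it (r.grip_point_offset is the distance from the TCP to the grasp point, in m); z points along the fingers, y is the line along which they close (so a half turn about z gives the same grasp; the last joint's range is limited). The gripper opens to 88 mm and grips with 3 to 60 N. Pads are 18 mm wide; open, the fingers measure 123 mm over their backs; the gripper's body (75 mm by 187 mm) begins 45 mm behind the grasp point.
Start: joints at [1.244, 0.689, -0.195, 1.565, 0.157, 0.902, -0.215], TCP at [0.221, -0.585, 0.239] pointing down, gripper open.
Joint ranges: [-3.01, 3.01], [-0.46, 2.08], [-1.47, 1.51], [0.13, 2.56], [-1, 4.14], [0.04, 2.09], [-2.66, 2.66]. Speed limits (rad/s): [2.57, 2.57, 3.14, 3.14, 3.14, 3.14, 3.14].

### API

Orientations are given as a unit quaternion [x, y, z, w].
In Python, from plant import r gives the robot as it stands.
- The arm moves only by the tool carry_out, never from a script. Its argument "rows" is a list of rows, each a list of 3 entries, a list of its own where there are three numbers: the shift along the tool's x, y, z in cm, then the turn, a rotation vector about the tool's x, y, z in degrees, then the closure, from 0 (fully open) to 1 (shut). A call has 1 to 12 rows; each row is the pose to reach, as a shift and turn from the pose commanded when the call began, along the tool's axes at that moment; what a row does not reach only later rows make up. A row lasts 1/10 s, in which the tool goes at most 50 mm and 8.59 degrees, less where a joint would pass 70% of its speed; a pose out of reach is approached as far as the arm can. A call with a gripper value outside its range is refused whole. The fingers move at their own pace and stop on an object; "newtons" is the grip in N (left out, the last holds). Time passes only in rows, so rows that repeat a pose let the fingers close. It gives the time, the measured TCP pose, the force, the opening and the grip force at its end, in the units of the state.
- r.get_state(): the state, without advancing time (a new reading comes with each control period).
- r.snapshot(name): name is "side" or "top"; returns a dict with "image" (420x560x3 uint8, red, green, blue), "fx", "fy", "cx", "cy" (pixels), "dist_coeffs" ([k1, k2, p1, p2, k3] as OpenCV has them; the pictures are not rectified), "pose" (4x4, takes a point from camera to world coordinates). Camera axes: x right, y up, looking along -z (the intrinsics and any distortion apply to the point x, -y, -z); pixel columns grow to the right and rows downward; lengths in m; the calibration is good to about 2 mm. A picture is of the moment at which its call begins. There is no depth.
- r.finish_job(): hands the job in; it is judged then, once.
The state is a dict: "clock": time; "q": joint angles; "qd": joint speeds; "joint_torque": joint torques, N m; "tool_pos": TCP position; "eef_rot": TCP orientation; "contact_force": force on the tool from outside, world axes, zero at the start; "moment": the same for the moment, N m; "opening": opening from 0.0 (shut) to 1.0 (fully open); "finger_force": force on a finger pad.
Only numpy, scipy, OpenCV 4.12 (cv2) and the standard library are available. Lean on these libraries where they do the work, as an engineer would, in place of code of your own. Each camera call takes 0.05 s, during which the arm holds its last target. There are 200 camera calls.

## Working session

There is one attempt and no reset: what is moved stays moved. The work goes in short steps, Python scripts to look and compute and a tool call to move; the robot and the scene stay as the last step left them, time stands still between calls to the robot, and variables do not carry over. Pictures are saved under pics/ and viewed, at most 14 in all, crops included, and the job is handed in when it is done.

Besides the shell and the picture viewer there is one more tool, called after ">>>" as name(argument=value, ...) on one line, values as JSON. carry_out: Moves the arm, as the interface text tells. Its arguments: {"type":"object","properties":{"rows":{"type":"array"},"newtons":{"type":"number"}},"required":["rows"]}

```bash
ls; mkdir -p pics; python3 - <<'E'
from plant import r
import cv2,pickle
for n in("top","side"):
    s=r.snapshot(n); pickle.dump(s,open(n+".pkl","wb"))
    cv2.imwrite(f"pics/{n}0.png",cv2.resize(s["image"][:,:,::-1],(800,600),interpolation=cv2.INTER_CUBIC))
    print(s["fx"],s["cx"],s["cy"],s["dist_coeffs"],s["pose"])
s=r.get_state();print(s["tool_pos"],s["eef_rot"],s["opening"])
E
```

```text
pics
418.24357990406463 282.3374413809148 210.34806015767725 [0.02413539 0.         0.         0.         0.        ] [[ 3.67857446e-04  9.86476189e-01 -1.63904217e-01  3.98272034e-01]
 [-9.99998285e-01  6.54201981e-05 -1.85060124e-03  1.71606433e-02]
 [-1.81485141e-03  1.63904617e-01  9.86474522e-01  1.22774350e+00]
 [ 0.00000000e+00  0.00000000e+00  0.00000000e+00  1.00000000e+00]]
457.91731588662117 277.1332796881536 212.1753880959544 [-0.00465527  0.          0.          0.          0.        ] [[-0.92244853  0.25822827 -0.28706595  0.21545834]
 [-0.38583538 -0.64500166  0.65962407  0.80970371]
 [-0.01482443  0.71922946  0.69461444  1.01772666]
 [ 0.          0.          0.          1.        ]]
[ 0.22040697 -0.58427443  0.23801729] [ 9.83760537e-01  1.79484232e-01 -1.96505001e-04 -7.60201551e-04] 0.9999871410427768
```

View pics/top0.png

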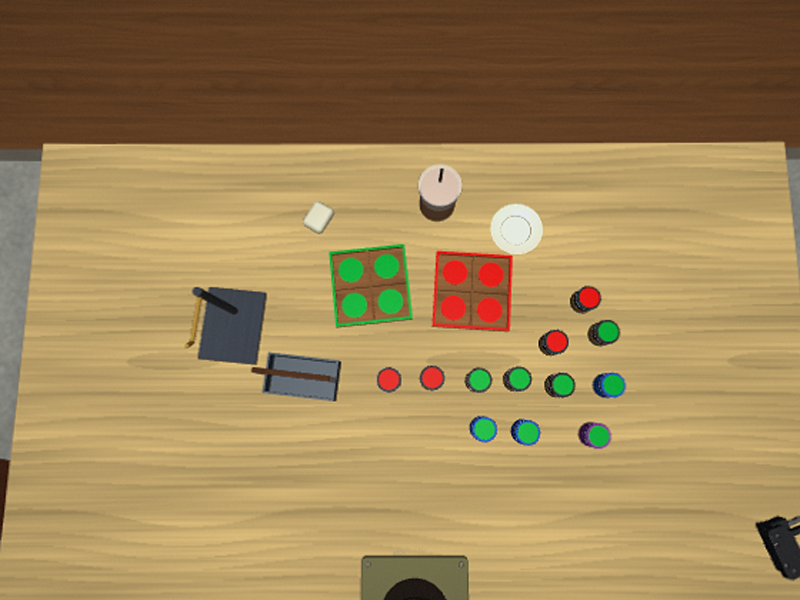

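View pics/side0.png

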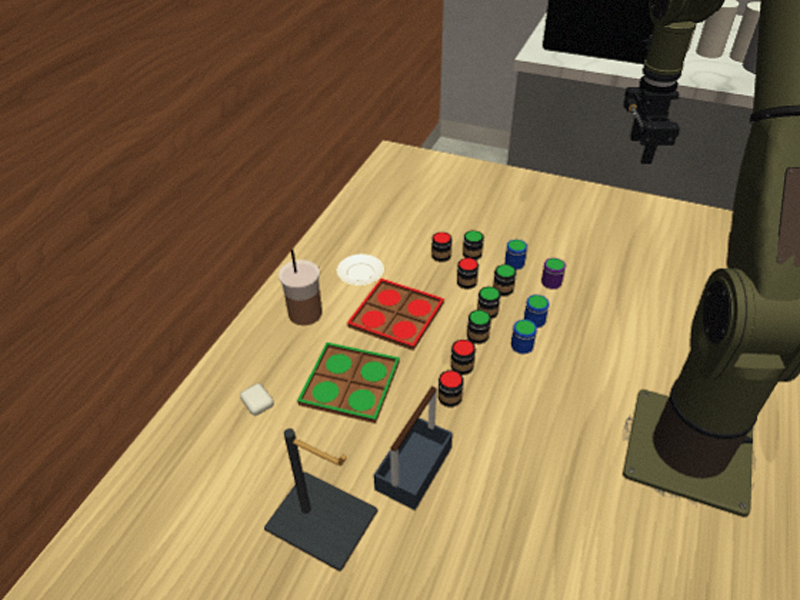

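```bash
cat > h.py <<'E'
import cv2,numpy as np,pickle
from scipy import ndimage
def world(s,pts,z):
    K=np.array([[s["fx"],0,s["cx"]],[0,s["fy"],s["cy"]],[0,0,1.]])
    u=cv2.undistortPoints(np.array(pts,float).reshape(-1,1,2),K,np.array(s["dist_coeffs"])).reshape(-1,2)
    P=np.array(s["pose"]); d=np.c_[u[:,0],-u[:,1],-np.ones(len(u))]@P[:3,:3].T
    t=(z-P[2,3])/d[:,2]
    return P[:3,3]+d*t[:,None]
def pix(s,X):
    P=np.array(s["pose"]);c=(np.atleast_2d(X)-P[:3,3])@P[:3,:3]
    K=np.array([[s["fx"],0,s["cx"]],[0,s["fy"],s["cy"]],[0,0,1.]])
    return cv2.projectPoints(c*[1,-1,-1],np.zeros(3),np.zeros(3),K,np.array(s["dist_coeffs"]))[0].reshape(-1,2)
def blobs(s,z=.056,amin=60):
    h=cv2.cvtColor(s["image"],cv2.COLOR_RGB2HSV).astype(int); H,S,V=h[...,0],h[...,1],h[...,2]
    out=[]
    for n,m in(("G",(abs(H-62)<15)&(S>150)&(V>80)),("R",((H<6)|(H>174))&(S>170)&(V>140))):
        m=ndimage.binary_opening(m,np.ones((3,3)))
        L,k=ndimage.label(m)
        for i in range(1,k+1):
            a=(L==i).sum()
            if a<amin: continue
            y,x=ndimage.center_of_mass(L==i); out.append((n,a,np.array([x,y]),world(s,[[x,y]],z)[0]))
    return out
E
python3 - <<'E'
from h import *
for n in("top","side"):
    s=pickle.load(open(n+".pkl","rb"))
    for b in blobs(s): print(n,b[0],b[1],(b[2]*800/560).round(),b[3].round(4), world(s,[b[2]],.0055)[0].round(4))
s=pickle.load(open("top.pkl","rb"))
im=s["image"][:,:,::-1]
a=cv2.resize(im[190:290,120:250],None,fx=6,fy=6,interpolation=cv2.INTER_CUBIC)
cv2.imwrite("pics/crop1.png",a)
s=pickle.load(open("side.pkl","rb"))
im=s["image"][:,:,::-1]
cv2.imwrite("pics/crop2.png",cv2.resize(im[265:405,180:320],None,fx=4.2,fy=4.2,interpolation=cv2.INTER_CUBIC))
E
```

```text
top G 227 [386. 266.] [0.6639 0.0541 0.056 ] [0.6753 0.0557 0.0055]
top G 226 [350. 270.] [0.6558 0.1258 0.056 ] [0.6669 0.1305 0.0055]
top G 227 [390. 301.] [0.5924 0.0459 0.056 ] [0.6008 0.0472 0.0055]
top G 231 [354. 305.] [0.5848 0.1174 0.056 ] [0.5928 0.1217 0.0055]
top G 158 [608. 331.] [ 0.5326 -0.3823  0.056 ] [ 0.5384 -0.3995  0.0055]
top G 158 [519. 378.] [ 0.4405 -0.206   0.056 ] [ 0.4423 -0.2156  0.0055]
top G 156 [479. 379.] [ 0.4381 -0.1282  0.056 ] [ 0.4398 -0.1345  0.0055]
top G 160 [563. 384.] [ 0.4285 -0.2892  0.056 ] [ 0.4298 -0.3024  0.0055]
top G 143 [613. 384.] [ 0.4288 -0.3861  0.056 ] [ 0.4302 -0.4035  0.0055]
top G 151 [484. 429.] [ 0.3434 -0.1358  0.056 ] [ 0.341  -0.1424  0.0055]
top G 155 [528. 432.] [ 0.338  -0.2183  0.056 ] [ 0.3354 -0.2284  0.0055]
top G 151 [598. 435.] [ 0.3323 -0.3524  0.056 ] [ 0.3294 -0.3683  0.0055]
top R 234 [454. 272.] [ 0.6513 -0.083   0.056 ] [ 0.6622 -0.0873  0.0055]
top R 236 [490. 274.] [ 0.6464 -0.1548  0.056 ] [ 0.6571 -0.1622  0.0055]
top R 145 [589. 297.] [ 0.5999 -0.3483  0.056 ] [ 0.6086 -0.3641  0.0055]
top R 241 [453
[... 1036 characters left out ...]
5 0.1633 0.056 ] [0.667  0.1294 0.0055]
side G 205 [361. 399.] [0.5742 0.1555 0.056 ] [0.593  0.1211 0.0055]
side R 65 [441. 237.] [ 0.5995 -0.3502  0.056 ] [ 0.6197 -0.4111  0.0055]
side R 81 [468. 264.] [ 0.5121 -0.2822  0.056 ] [ 0.5277 -0.3396  0.0055]
side R 148 [388. 297.] [ 0.6353 -0.1146  0.056 ] [ 0.6574 -0.1632  0.0055]
side R 156 [419. 307.] [ 0.5638 -0.1101  0.056 ] [ 0.5821 -0.1584  0.0055]
side R 170 [373. 319.] [ 0.6396 -0.0424  0.056 ] [ 0.6618 -0.0871  0.0055]
side R 181 [403. 330.] [ 0.5684 -0.037   0.056 ] [ 0.5869 -0.0815  0.0055]
side R 113 [463. 347.] [ 0.4419 -0.0372  0.056 ] [ 0.4538 -0.0817  0.0055]
side R 127 [451. 379.] [0.4378 0.0472 0.056 ] [0.4495 0.0072 0.0055]
```

View pics/crop1.png

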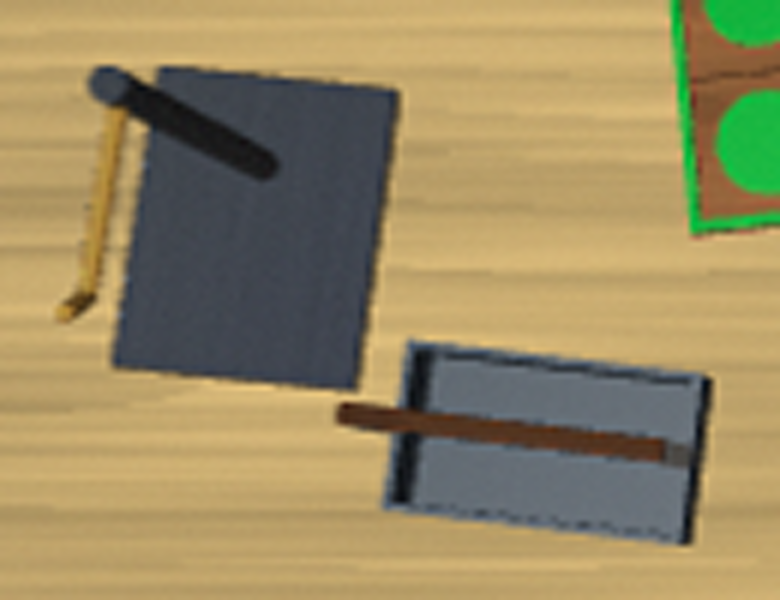

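View pics/crop2.png

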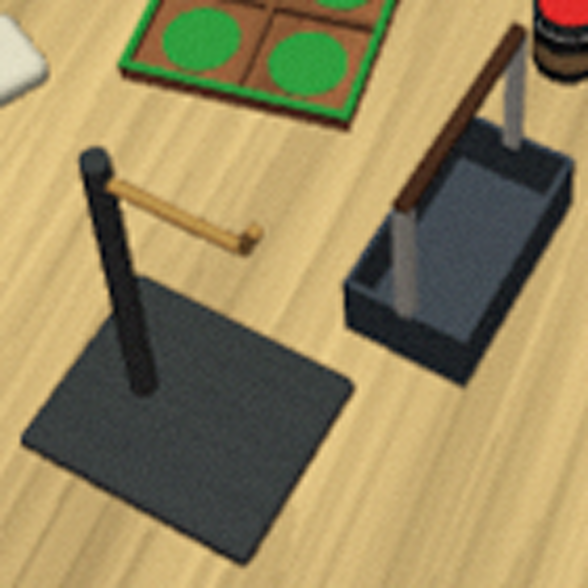

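Top picture: the tins stand around a row at y≈380 px (8 true tins; the blue and purple ones are decoys); the crops show the hook at upper left and the caddy at lower right. Both cameras agree within about 2 mm. First I move towards the tins, with the fingers closing on the diagonal so that they clear neighbouring tins and nests.

>>> carry_out(rows=[[[29.8,-13.9,3.8],[0,0,-60],0.2],[[29.8,-13.9,3.8],[0,0,-60],0.2],[[29.8,-13.9,3.8],[0,0,-60],0.2],[[29.8,-13.9,3.8],[0,0,-60],0.2],[[29.8,-13.9,3.8],[0,0,-60],0.2],[[29.8,-13.9,3.8],[0,0,-60],0.2],[[29.8,-13.9,3.8],[0,0,-60],0.2],[[29.8,-13.9,3.8],[0,0,-60],0.2],[[29.8,-13.9,3.8],[0,0,-60],0.2],[[29.8,-13.9,3.8],[0,0,-60],0.2]], newtons=15)

```text
clock: 1.1
tool_pos: [0.4488, -0.3511, 0.2005]
eef_rot: [0.763, 0.646, -0.001, -0.0]
contact_force: [0.3, 0.8, 0.6]
opening: 0.803
finger_force: 0.0
```

>>> carry_out(rows=[[[0,0,0],[0,0,-54.3],0.2],[[0,0,0],[0,0,-54.3],0.2],[[0,0,0],[0,0,-54.3],0.2],[[0,0,0],[0,0,-54.3],0.2],[[0,0,0],[0,0,-54.3],0.2],[[0,0,0],[0,0,-54.3],0.2],[[0,0,0],[0,0,-54.3],0.2],[[0,0,0],[0,0,-54.3],0.2],[[0,0,0],[0,0,-54.3],0.2]])

```text
clock: 2.0
tool_pos: [0.4494, -0.3508, 0.2006]
eef_rot: [0.385, 0.923, -0.0, -0.0]
contact_force: [0.4, 0.5, 0.5]
opening: 0.801
finger_force: 0.0
```

```bash
cat >> h.py <<'E'
from scipy.spatial.transform import Rotation as Ro
def down(a): return Ro.from_euler("z",a,degrees=True)*Ro.from_quat([1,0,0,0])
def shift(p0,R0,p,a):
    return (R0.inv().apply(np.array(p)-p0)*100).round(1),np.degrees((R0.inv()*down(a)).as_rotvec()).round(1)
def look(r):
    t=[];
    for n in("top","side"):
        s=r.snapshot(n);pickle.dump(s,open(n+".pkl","wb"))
        t+=[(n[0],b[0],b[3]) for b in blobs(s,amin=50)]
    return t
def state(r):
    s=r.get_state(); return np.array(s["tool_pos"]),Ro.from_quat(s["eef_rot"]),s
E
python3 - <<'E'
from plant import r
from h import *
p,R,s=state(r);print(p,R.as_quat(),np.round(s["q"],2),s["clock"],s["opening"])
print(shift(p,R,[.6,-.3493,.12],135),shift(p,R,[.6,-.3493,.022],135))
for t in look(r): print(t[0],t[1],t[2].round(3))
s=pickle.load(open("top.pkl","rb"))
f=lambda pts,z:world(s,[[120+x/6,190+y/6] for x,y in pts],z).round(4)
print("base",f([(158,66),(400,90),(358,390),(112,368)],.012)); print("post",f([(107,85)],.232));print("arm",f([(118,110),(92,290)],.22));print("bar",f([(338,413),(688,455)],.155))
print("cup",world(s,[[440/800*560,187*.7]],.121))
E
```

```text
[ 0.44935636 -0.35078083  0.20064625] [ 3.84819075e-01  9.22991894e-01 -4.49785212e-04 -2.02476079e-04] [ 0.98  0.75 -0.71  1.76  0.61  0.87  0.78] 2.0 0.8009819640238278
(array([-10.5,  10.8,   8.1]), array([-0.1, -0. , -0.3])) (array([-10.5,  10.8,  17.9]), array([-0.1, -0. , -0.3]))
t G [0.664 0.054 0.056]
t G [0.656 0.126 0.056]
t G [0.592 0.046 0.056]
t G [0.585 0.117 0.056]
t G [ 0.441 -0.206  0.056]
t G [ 0.438 -0.128  0.056]
t G [ 0.429 -0.289  0.056]
t G [ 0.429 -0.386  0.056]
t G [ 0.343 -0.136  0.056]
t G [ 0.338 -0.218  0.056]
t G [ 0.332 -0.352  0.056]
t R [ 0.651 -0.083  0.056]
t R [ 0.646 -0.155  0.056]
t R [ 0.6   -0.348  0.056]
t R [ 0.579 -0.079  0.056]
t R [ 0.575 -0.15   0.056]
t R [ 0.513 -0.281  0.056]
t R [ 0.442 -0.036  0.056]
t R [0.438 0.048 0.056]
s G [ 0.532 -0.383  0.056]
s G [ 0.428 -0.388  0.056]
s G [ 0.332 -0.355  0.056]
s G [ 0.428 -0.29   0.056]
s G [ 0.439 -0.207  0.056]
s G [ 0.338 -0.22   0.056]
s G [ 0.438 -0.13   0.056]
s G [ 0.343 -0.137  0.056]
s G [0.652 0.093 0.056]
s G [0.581 0.085 0.056]
s G [0.645 0.164 0.056]
s G [0.574 0.155 0.056]
s R [ 0.6   -0.35   0.056]
s R [ 0.512 -0.282  0.056]
s R [ 0.635 -0.115  0.056]
s R [ 0.564 -0.11   0.056]
s R [ 0.639 -0.042  0.056]
s R [ 0.568 -0.037  0.056]
s R [ 0.442 -0.038  0.056]
s R [0.438 0.047 0.056]
base [[0.6282 0.4209 0.012 ]
 [0.6162 0.3017 0.012 ]
 [0.4694 0.3163 0.012 ]
 [0.4801 0.435  0.012 ]]
post [[0.5788 0.3679 0.232 ]]
arm [[0.5707 0.3671 0.22  ]
 [0.4973 0.3733 0.22  ]]
bar [[0.4513 0.2892 0.155 ]
 [0.4335 0.1403 0.155 ]]
cup [[ 0.80499487 -0.05168465  0.121     ]]
```

>>> carry_out(rows=[[[-10.5,10.8,6],[0,0,0],0.2],[[-10.5,10.8,6],[0,0,0],0.2],[[-10.5,10.8,6],[0,0,0],0.2],[[-10.5,10.8,6],[0,0,0],0.2],[[-10.5,10.8,10],[0,0,0],0.2],[[-10.5,10.8,14],[0,0,0],0.2],[[-10.5,10.8,17.9],[0,0,0],0.2],[[-10.5,10.8,17.9],[0,0,0],0.2],[[-10.5,10.8,17.9],[0,0,0],1],[[-10.5,10.8,17.9],[0,0,0],1],[[-10.5,10.8,17.9],[0,0,0],1],[[-10.5,10.8,17.9],[0,0,0],1]], newtons=20)

```text
clock: 3.3
tool_pos: [0.6022, -0.3486, 0.0244]
eef_rot: [0.383, 0.924, -0.001, 0.002]
contact_force: [-1.0, -0.4, 7.2]
opening: 0.536
finger_force: 20.0
```

>>> carry_out(rows=[[[0,0,-4],[0,0,0],1],[[0,0,-8],[0,0,0],1],[[0,0,-11],[0,0,0],1]])

```text
clock: 3.6
tool_pos: [0.6019, -0.3475, 0.1349]
eef_rot: [0.383, 0.924, 0.0, 0.002]
contact_force: [-0.1, -1.0, -1.2]
opening: 0.539
finger_force: 20.0
```

```bash
python3 - <<'E'
from plant import r
from h import *
p,R,s=state(r);print(p,R.as_quat().round(4),s["opening"],s["finger_force"],s["clock"])
print(shift(p,R,[.662,-.087,.1],180),shift(p,R,[.662,-.087,.028],180))
E
```

```text
[ 0.60191804 -0.34749699  0.13493242] [3.829e-01 9.238e-01 2.000e-04 1.500e-03] 0.5389388623836674 20.000116489827633 3.6
(array([14.2, 22.7,  3.5]), array([  0. ,   0.2, -45. ])) (array([14.2, 22.6, 10.7]), array([  0. ,   0.2, -45. ]))
```

>>> carry_out(rows=[[[14.2,22.7,2],[0,0,-45],1],[[14.2,22.7,2],[0,0,-45],1],[[14.2,22.7,2],[0,0,-45],1],[[14.2,22.7,2],[0,0,-45],1],[[14.2,22.7,2],[0,0,-45],1],[[14.2,22.7,2],[0,0,-45],1],[[14.2,22.7,5],[0,0,-45],1],[[14.2,22.7,8],[0,0,-45],1],[[14.2,22.7,9.5],[0,0,-45],1],[[14.2,22.7,10.5],[0,0,-45],1],[[14.2,22.7,10.5],[0,0,-45],1]])

```text
clock: 4.7
tool_pos: [0.6618, -0.0872, 0.0276]
eef_rot: [0.001, 1.0, -0.0, 0.001]
contact_force: [0.5, -0.0, -1.1]
opening: 0.541
finger_force: 20.0
```

```bash
python3 - <<'E'
from plant import r
from h import *
p,R,s=state(r);print(p,R.as_quat().round(4),s["opening"],s["contact_force"],s["clock"])
print(shift(p,R,[.5125,-.2814,.13],135),shift(p,R,[.5125,-.2814,.022],135))
E
```

```text
[ 0.66182217 -0.08722118  0.02763546] [ 1.e-03  1.e+00 -3.e-04  6.e-04] 0.5409228817658162 [ 0.54746054 -0.043991   -1.09422253] 4.7
(array([ 14.9, -19.5, -10.2]), array([-0. ,  0.1, 44.9])) (array([ 14.9, -19.4,   0.6]), array([-0. ,  0.1, 44.9]))
```

>>> carry_out(rows=[[[0,0,0],[0,0,0],0.2],[[0,0,0],[0,0,0],0.2],[[0,0,0],[0,0,0],0.2],[[0,0,-4],[0,0,0],0.2],[[0,0,-8],[0,0,0],0.2],[[14.9,-19.5,-10.2],[0,0,45],0.2],[[14.9,-19.5,-10.2],[0,0,45],0.2],[[14.9,-19.5,-10.2],[0,0,45],0.2],[[14.9,-19.5,-10.2],[0,0,45],0.2],[[14.9,-19.5,-10.2],[0,0,45],0.2],[[14.9,-19.5,-10.2],[0,0,45],0.2],[[14.9,-19.5,-10.2],[0,0,45],0.2]])

```text
clock: 5.9
tool_pos: [0.5117, -0.2828, 0.1292]
eef_rot: [0.384, 0.923, -0.0, 0.0]
contact_force: [0.6, 0.9, 0.8]
opening: 0.797
finger_force: 0.0
```

```bash
cat > t.py <<'E'
import sys
from plant import r
from h import *
# args: x y (pick) ; x y (nest)
x,y,nx,ny=map(float,sys.argv[1:5])
p,R,s=state(r);print(p,R.as_quat().round(4),round(s["opening"],3),s["clock"])
T=look(r)
print("near pick",[(t[0],t[1],t[2][:2].round(4)) for t in T if np.hypot(*(t[2][:2]-[x,y]))<.06])
print("all top",[(t[1],*t[2][:2].round(3)) for t in T if t[0]=="t"])
print("pick",shift(p,R,[x,y,.022],135))
print("nest from pick",shift(np.array([x,y,.022]),down(135),[nx,ny,.0285],135)[0])
E
python3 t.py .5125 -.2814 .6571 -.1626
```

```text
[ 0.51174271 -0.28277101  0.12922641] [ 3.840e-01  9.233e-01 -2.000e-04  5.000e-04] 0.797 5.9
near pick [('t', 'R', array([ 0.5117, -0.279 ])), ('s', 'R', array([ 0.5121, -0.2822]))]
all top [('G', np.float64(0.664), np.float64(0.054)), ('G', np.float64(0.656), np.float64(0.126)), ('G', np.float64(0.592), np.float64(0.046)), ('G', np.float64(0.585), np.float64(0.117)), ('G', np.float64(0.441), np.float64(-0.206)), ('G', np.float64(0.438), np.float64(-0.128)), ('G', np.float64(0.429), np.float64(-0.289)), ('G', np.float64(0.423), np.float64(-0.387)), ('G', np.float64(0.343), np.float64(-0.136)), ('G', np.float64(0.338), np.float64(-0.218)), ('G', np.float64(0.332), np.float64(-0.352)), ('R', np.float64(0.66), np.float64(-0.088)), ('R', np.float64(0.647), np.float64(-0.155)), ('R', np.float64(0.579), np.float64(-0.079)), ('R', np.float64(0.575), np.float64(-0.15)), ('R', np.float64(0.512), np.float64(-0.279)), ('R', np.float64(0.442), np.float64(-0.036)), ('R', np.float64(0.438), np.float64(0.049))]
pick (array([ 0.1,  0.2, 10.7]), array([-0. ,  0.1, -0.2]))
nest from pick [-1.8 18.6 -0.7]
```

>>> carry_out(rows=[[[0.1,0.2,4],[0,0,0],0.2],[[0.1,0.2,8],[0,0,0],0.2],[[0.1,0.2,10.7],[0,0,0],0.2],[[0.1,0.2,10.7],[0,0,0],0.2],[[0.1,0.2,10.7],[0,0,0],1],[[0.1,0.2,10.7],[0,0,0],1],[[0.1,0.2,10.7],[0,0,0],1],[[0.1,0.2,10.7],[0,0,0],1],[[0.1,0.2,10.7],[0,0,0],1]])

```text
clock: 6.9
tool_pos: [0.5138, -0.2799, 0.0233]
eef_rot: [0.383, 0.924, -0.0, 0.001]
contact_force: [-0.9, -0.1, 6.4]
opening: 0.542
finger_force: 20.0
```

>>> carry_out(rows=[[[0,0,-4],[0,0,0],1],[[0,0,-8],[0,0,0],1],[[-1.8,18.6,-10],[0,0,0],1],[[-1.8,18.6,-10],[0,0,0],1],[[-1.8,18.6,-10],[0,0,0],1],[[-1.8,18.6,-10],[0,0,0],1],[[-1.8,18.6,-10],[0,0,0],1],[[-1.8,18.6,-6],[0,0,0],1],[[-1.8,18.6,-3],[0,0,0],1],[[-1.8,18.6,-1.5],[0,0,0],1],[[-1.8,18.6,-0.6],[0,0,0],1],[[-1.8,18.6,-0.6],[0,0,0],1]])

```text
clock: 8.1
tool_pos: [0.6571, -0.1613, 0.0283]
eef_rot: [0.383, 0.924, -0.0, 0.0]
contact_force: [0.3, -0.1, -1.3]
opening: 0.539
finger_force: 20.0
```

>>> carry_out(rows=[[[0,0,0],[0,0,0],0.2],[[0,0,0],[0,0,0],0.2],[[0,0,0],[0,0,0],0.2],[[0,0,-4],[0,0,0],0.2],[[0,0,-8],[0,0,0],0.2],[[-6.7,-24.4,-10.2],[0,0,0],0.2],[[-6.7,-24.4,-10.2],[0,0,0],0.2],[[-6.7,-24.4,-10.2],[0,0,0],0.2],[[-6.7,-24.4,-10.2],[0,0,0],0.2],[[-6.7,-24.4,-10.2],[0,0,0],0.2],[[-6.7,-24.4,-10.2],[0,0,0],0.2],[[-6.7,-24.4,-10.2],[0,0,0],0.2]])

```text
clock: 9.3
tool_pos: [0.5307, -0.3828, 0.13]
eef_rot: [0.385, 0.923, -0.0, 0.0]
contact_force: [0.3, 0.9, 0.2]
opening: 0.799
finger_force: 0.0
```

```bash
python3 t.py .5322 -.3828 .675 .0555
```

```text
[ 0.53074732 -0.38283789  0.13003062] [ 3.850e-01  9.229e-01 -5.000e-04  4.000e-04] 0.799 9.3
near pick [('t', 'G', array([ 0.5326, -0.3823])), ('s', 'G', array([ 0.5322, -0.3829]))]
all top [('G', np.float64(0.664), np.float64(0.054)), ('G', np.float64(0.656), np.float64(0.126)), ('G', np.float64(0.592), np.float64(0.046)), ('G', np.float64(0.585), np.float64(0.117)), ('G', np.float64(0.533), np.float64(-0.382)), ('G', np.float64(0.441), np.float64(-0.206)), ('G', np.float64(0.438), np.float64(-0.128)), ('G', np.float64(0.429), np.float64(-0.289)), ('G', np.float64(0.429), np.float64(-0.386)), ('G', np.float64(0.343), np.float64(-0.136)), ('G', np.float64(0.338), np.float64(-0.218)), ('G', np.float64(0.332), np.float64(-0.352)), ('R', np.float64(0.66), np.float64(-0.088)), ('R', np.float64(0.658), np.float64(-0.161)), ('R', np.float64(0.579), np.float64(-0.079)), ('R', np.float64(0.575), np.float64(-0.15)), ('R', np.float64(0.442), np.float64(-0.036)), ('R', np.float64(0.438), np.float64(0.049))]
pick (array([-0.1,  0.1, 10.8]), array([-0. ,  0.1, -0.3]))
nest from pick [20.9 41.1 -0.7]
```

>>> carry_out(rows=[[[0.0,0.1,4],[0,0,0],0.2],[[0,0.1,8],[0,0,0],0.2],[[0,0.1,10.8],[0,0,0],0.2],[[0,0.1,10.8],[0,0,0],0.2],[[0,0.1,10.8],[0,0,0],1],[[0,0.1,10.8],[0,0,0],1],[[0,0.1,10.8],[0,0,0],1],[[0,0.1,10.8],[0,0,0],1],[[0,0.1,10.8],[0,0,0],1]])

```text
clock: 10.3
tool_pos: [0.5338, -0.3804, 0.0237]
eef_rot: [0.383, 0.924, -0.0, 0.002]
contact_force: [-0.3, 0.3, 6.6]
opening: 0.537
finger_force: 20.0
```

>>> carry_out(rows=[[[0,0,-4],[0,0,0],1],[[0,0,-8],[0,0,0],1],[[20.9,41.1,-10],[0,0,0],1],[[20.9,41.1,-10],[0,0,0],1],[[20.9,41.1,-10],[0,0,0],1],[[20.9,41.1,-10],[0,0,0],1],[[20.9,41.1,-10],[0,0,0],1],[[20.9,41.1,-10],[0,0,0],1],[[20.9,41.1,-10],[0,0,0],1],[[20.9,41.1,-10],[0,0,0],1],[[20.9,41.1,-10],[0,0,0],1],[[20.9,41.1,-10],[0,0,0],1]])

```text
clock: 11.5
tool_pos: [0.6764, 0.0688, 0.1233]
eef_rot: [0.379, 0.925, 0.004, -0.0]
contact_force: [-0.3, -0.1, -0.3]
opening: 0.539
finger_force: 20.0
```

>>> carry_out(rows=[[[0,0,0],[0,0,0],1],[[0,0,4],[0,0,0],1],[[0,0,7.5],[0,0,0],1],[[0,0,9.4],[0,0,0],1],[[0,0,9.4],[0,0,0],1]])

```text
clock: 12.0
tool_pos: [0.6744, 0.0551, 0.0258]
eef_rot: [0.384, 0.923, -0.002, -0.001]
contact_force: [-0.3, -0.1, -1.7]
opening: 0.543
finger_force: 20.0
```

>>> carry_out(rows=[[[0,0,0],[0,0,0],0.2],[[0,0,0],[0,0,0],0.2],[[0,0,-5],[0,0,0],0.2],[[-7.0,-41.8,-10.2],[0,0,0],0.2],[[-7.0,-41.8,-10.2],[0,0,0],0.2],[[-7.0,-41.8,-10.2],[0,0,0],0.2],[[-7.0,-41.8,-10.2],[0,0,0],0.2],[[-7.0,-41.8,-10.2],[0,0,0],0.2],[[-7.0,-41.8,-10.2],[0,0,0],0.2],[[-7.0,-41.8,-10.2],[0,0,0],0.2],[[-7.0,-41.8,-10.2],[0,0,0],0.2],[[-7.0,-41.8,-10.2],[0,0,0],0.2]])

```text
clock: 13.2
tool_pos: [0.4262, -0.2911, 0.1307]
eef_rot: [0.385, 0.923, -0.002, 0.0]
contact_force: [0.1, 0.2, -0.4]
opening: 0.801
finger_force: 0.0
```

```bash
python3 t.py .4283 -.2896 .667 .130
```

```text
[ 0.42616826 -0.29107181  0.13074111] [ 3.854e-01  9.227e-01 -2.000e-03  1.000e-04] 0.801 13.2
near pick [('t', 'G', array([ 0.4236, -0.2858])), ('s', 'G', array([ 0.4278, -0.2905]))]
all top [('G', np.float64(0.676), np.float64(0.057)), ('G', np.float64(0.656), np.float64(0.126)), ('G', np.float64(0.592), np.float64(0.046)), ('G', np.float64(0.585), np.float64(0.117)), ('G', np.float64(0.441), np.float64(-0.206)), ('G', np.float64(0.438), np.float64(-0.128)), ('G', np.float64(0.424), np.float64(-0.286)), ('G', np.float64(0.343), np.float64(-0.136)), ('G', np.float64(0.338), np.float64(-0.218)), ('G', np.float64(0.332), np.float64(-0.353)), ('R', np.float64(0.66), np.float64(-0.088)), ('R', np.float64(0.658), np.float64(-0.161)), ('R', np.float64(0.579), np.float64(-0.079)), ('R', np.float64(0.575), np.float64(-0.15)), ('R', np.float64(0.442), np.float64(-0.036)), ('R', np.float64(0.438), np.float64(0.049))]
pick (array([-0. ,  0.3, 10.9]), array([-0.2,  0.1, -0.3]))
nest from pick [12.8 46.5 -0.7]
```

>>> carry_out(rows=[[[0.0,0.2,4],[0,0,0],0.2],[[0,0.2,8],[0,0,0],0.2],[[0,0.2,10.8],[0,0,0],0.2],[[0,0.2,10.8],[0,0,0],0.2],[[0,0.2,10.8],[0,0,0],1],[[0,0.2,10.8],[0,0,0],1],[[0,0.2,10.8],[0,0,0],1],[[0,0.2,10.8],[0,0,0],1],[[0,0.2,10.8],[0,0,0],1]])

```text
clock: 14.2
tool_pos: [0.4316, -0.2856, 0.0232]
eef_rot: [0.383, 0.924, -0.0, 0.001]
contact_force: [-1.2, -1.2, 7.1]
opening: 0.539
finger_force: 20.0
```

>>> carry_out(rows=[[[0,0,-4],[0,0,0],1],[[0,0,-8],[0,0,0],1],[[12.8,46.5,-10],[0,0,0],1],[[12.8,46.5,-10],[0,0,0],1],[[12.8,46.5,-10],[0,0,0],1],[[12.8,46.5,-10],[0,0,0],1],[[12.8,46.5,-10],[0,0,0],1],[[12.8,46.5,-10],[0,0,0],1],[[12.8,46.5,-10],[0,0,0],1],[[12.8,46.5,-10],[0,0,0],1],[[12.8,46.5,-10],[0,0,0],1],[[12.8,46.5,-10],[0,0,0],1]])

```text
clock: 15.4
tool_pos: [0.6702, 0.1392, 0.1228]
eef_rot: [0.382, 0.924, 0.002, -0.0]
contact_force: [0.2, -0.2, -1.0]
opening: 0.539
finger_force: 20.0
```

>>> carry_out(rows=[[[0,0,0],[0,0,0],1],[[0,0,0],[0,0,0],1],[[0,0,4],[0,0,0],1],[[0,0,7.5],[0,0,0],1],[[0,0,9.3],[0,0,0],1],[[0,0,9.3],[0,0,0],1]])

```text
clock: 16.0
tool_pos: [0.6681, 0.1313, 0.0269]
eef_rot: [0.384, 0.923, -0.002, -0.001]
contact_force: [0.0, 0.5, -0.6]
opening: 0.534
finger_force: 20.0
```

>>> carry_out(rows=[[[0,0,0],[0,0,0],0.2],[[0,0,0],[0,0,0],0.2],[[0,0,-5],[0,0,0],0.2],[[-7.7,-39.8,-10.2],[0,0,0],0.2],[[-7.7,-39.8,-10.2],[0,0,0],0.2],[[-7.7,-39.8,-10.2],[0,0,0],0.2],[[-7.7,-39.8,-10.2],[0,0,0],0.2],[[-7.7,-39.8,-10.2],[0,0,0],0.2],[[-7.7,-39.8,-10.2],[0,0,0],0.2],[[-7.7,-39.8,-10.2],[0,0,0],0.2],[[-7.7,-39.8,-10.2],[0,0,0],0.2],[[-7.7,-39.8,-10.2],[0,0,0],0.2]])

```text
clock: 17.2
tool_pos: [0.4377, -0.2082, 0.1316]
eef_rot: [0.387, 0.922, -0.003, -0.001]
contact_force: [0.7, -0.4, 0.4]
opening: 0.802
finger_force: 0.0
```

```bash
python3 t.py .440 -.2062 .6005 .0472
```

```text
[ 0.43767045 -0.20822598  0.13160648] [ 3.873e-01  9.220e-01 -3.200e-03 -5.000e-04] 0.802 17.2
near pick [('t', 'G', array([ 0.4341, -0.1994])), ('s', 'G', array([ 0.4394, -0.2066]))]
all top [('G', np.float64(0.676), np.float64(0.057)), ('G', np.float64(0.669), np.float64(0.133)), ('G', np.float64(0.592), np.float64(0.046)), ('G', np.float64(0.585), np.float64(0.117)), ('G', np.float64(0.438), np.float64(-0.128)), ('G', np.float64(0.434), np.float64(-0.199)), ('G', np.float64(0.343), np.float64(-0.136)), ('G', np.float64(0.338), np.float64(-0.218)), ('G', np.float64(0.328), np.float64(-0.348)), ('R', np.float64(0.66), np.float64(-0.088)), ('R', np.float64(0.658), np.float64(-0.161)), ('R', np.float64(0.579), np.float64(-0.079)), ('R', np.float64(0.575), np.float64(-0.15)), ('R', np.float64(0.442), np.float64(-0.036)), ('R', np.float64(0.438), np.float64(0.049))]
pick (array([-0. ,  0.4, 11. ]), array([-0.4,  0.1, -0.6]))
nest from pick [ 6.6 29.3 -0.7]
```

>>> carry_out(rows=[[[0.0,0.2,4],[0,0,0],0.2],[[0,0.2,8],[0,0,0],0.2],[[0,0.2,10.8],[0,0,0],0.2],[[0,0.2,10.8],[0,0,0],0.2],[[0,0.2,10.8],[0,0,0],1],[[0,0.2,10.8],[0,0,0],1],[[0,0.2,10.8],[0,0,0],1],[[0,0.2,10.8],[0,0,0],1],[[0,0.2,10.8],[0,0,0],1]])

```text
clock: 18.2
tool_pos: [0.4445, -0.2004, 0.0239]
eef_rot: [0.383, 0.924, 0.0, 0.001]
contact_force: [-1.4, -0.9, 7.4]
opening: 0.538
finger_force: 19.9
```

>>> carry_out(rows=[[[0,0,-4],[0,0,0],1],[[0,0,-8],[0,0,0],1],[[6.6,29.3,-10],[0,0,0],1],[[6.6,29.3,-10],[0,0,0],1],[[6.6,29.3,-10],[0,0,0],1],[[6.6,29.3,-10],[0,0,0],1],[[6.6,29.3,-10],[0,0,0],1],[[6.6,29.3,-10],[0,0,0],1],[[6.6,29.3,-10],[0,0,0],1],[[6.6,29.3,-10],[0,0,0],1]])

```text
clock: 19.2
tool_pos: [0.6043, 0.0553, 0.1229]
eef_rot: [0.382, 0.924, 0.0, -0.0]
contact_force: [-0.2, -1.2, -1.6]
opening: 0.54
finger_force: 19.9
```

>>> carry_out(rows=[[[0,0,0],[0,0,0],1],[[0,0,4],[0,0,0],1],[[0,0,7.5],[0,0,0],1],[[0,0,9.3],[0,0,0],1],[[0,0,9.3],[0,0,0],1]])

```text
clock: 19.7
tool_pos: [0.6022, 0.0505, 0.0276]
eef_rot: [0.384, 0.923, -0.002, -0.002]
contact_force: [0.3, 0.1, -0.9]
opening: 0.535
finger_force: 20.0
```

>>> carry_out(rows=[[[0,0,0],[0,0,0],0.2],[[0,0,0],[0,0,0],0.2],[[0,0,-5],[0,0,0],0.2],[[0,0,-9],[0,0,0],0.2],[[-1.0,-24,-10.2],[0,0,0],0.2],[[-1.0,-24,-10.2],[0,0,0],0.2],[[-1.0,-24,-10.2],[0,0,0],0.2],[[-1.0,-24,-10.2],[0,0,0],0.2],[[-1.0,-24,-10.2],[0,0,0],0.2],[[-1.0,-24,-10.2],[0,0,0],0.2],[[-1.0,-24,-10.2],[0,0,0],0.2]])

```text
clock: 20.8
tool_pos: [0.4417, -0.124, 0.1326]
eef_rot: [0.384, 0.923, 0.0, 0.001]
contact_force: [-0.1, -0.1, -0.1]
opening: 0.8
finger_force: 0.0
```

```bash
python3 t.py .438 -.1290 .593 .1215
```

```text
[ 0.44167201 -0.12402883  0.13261997] [3.840e-01 9.233e-01 1.000e-04 1.000e-03] 0.8 20.8
near pick [('s', 'G', array([ 0.4378, -0.1294]))]
all top [('G', np.float64(0.676), np.float64(0.057)), ('G', np.float64(0.669), np.float64(0.133)), ('G', np.float64(0.604), np.float64(0.051)), ('G', np.float64(0.585), np.float64(0.117)), ('G', np.float64(0.436), np.float64(-0.389)), ('G', np.float64(0.343), np.float64(-0.136)), ('G', np.float64(0.337), np.float64(-0.219)), ('R', np.float64(0.66), np.float64(-0.088)), ('R', np.float64(0.658), np.float64(-0.161)), ('R', np.float64(0.579), np.float64(-0.079)), ('R', np.float64(0.575), np.float64(-0.15)), ('R', np.float64(0.442), np.float64(-0.036)), ('R', np.float64(0.438), np.float64(0.049))]
pick (array([-0.1, -0.6, 11.1]), array([ 0.1,  0.1, -0.2]))
nest from pick [ 6.8 28.7 -0.7]
```

>>> carry_out(rows=[[[-0.1,-0.5,4],[0,0,0],0.2],[[-0.1,-0.5,8],[0,0,0],0.2],[[-0.1,-0.5,11],[0,0,0],0.2],[[-0.1,-0.5,11],[0,0,0],0.2],[[-0.1,-0.5,11],[0,0,0],1],[[-0.1,-0.5,11],[0,0,0],1],[[-0.1,-0.5,11],[0,0,0],1],[[-0.1,-0.5,11],[0,0,0],1],[[-0.1,-0.5,11],[0,0,0],1]])

```text
clock: 21.8
tool_pos: [0.4396, -0.1273, 0.023]
eef_rot: [0.383, 0.924, 0.001, 0.001]
contact_force: [0.4, 1.0, 7.8]
opening: 0.539
finger_force: 20.0
```

>>> carry_out(rows=[[[0,0,-4],[0,0,0],1],[[0,0,-8],[0,0,0],1],[[6.8,28.7,-10],[0,0,0],1],[[6.8,28.7,-10],[0,0,0],1],[[6.8,28.7,-10],[0,0,0],1],[[6.8,28.7,-10],[0,0,0],1],[[6.8,28.7,-10],[0,0,0],1],[[6.8,28.7,-10],[0,0,0],1],[[6.8,28.7,-10],[0,0,0],1],[[6.8,28.7,-10],[0,0,0],1]])

```text
clock: 22.8
tool_pos: [0.5934, 0.1243, 0.1221]
eef_rot: [0.382, 0.924, 0.0, -0.0]
contact_force: [-0.1, -0.3, -0.7]
opening: 0.54
finger_force: 20.0
```

>>> carry_out(rows=[[[0,0,0],[0,0,0],1],[[0,0,4],[0,0,0],1],[[0,0,7.5],[0,0,0],1],[[0,0,9.3],[0,0,0],1],[[0,0,9.3],[0,0,0],1]])

```text
clock: 23.3
tool_pos: [0.5923, 0.1213, 0.027]
eef_rot: [0.384, 0.924, -0.002, -0.001]
contact_force: [-0.2, -0.1, 0.2]
opening: 0.534
finger_force: 20.0
```

>>> carry_out(rows=[[[0,0,0],[0,0,0],0.2],[[0,0,0],[0,0,0],0.2],[[0,0,-5],[0,0,0],0.2],[[0,0,-9],[0,0,0],0.2],[[-0.5,-21.9,-10.2],[0,0,0],0.2],[[-0.5,-21.9,-10.2],[0,0,0],0.2],[[-0.5,-21.9,-10.2],[0,0,0],0.2],[[-0.5,-21.9,-10.2],[0,0,0],0.2],[[-0.5,-21.9,-10.2],[0,0,0],0.2],[[-0.5,-21.9,-10.2],[0,0,0],0.2],[[-0.5,-21.9,-10.2],[0,0,0],0.2],[[-0.5,-21.9,-10.2],[0,0,0],0.2]])

```text
clock: 24.5
tool_pos: [0.4442, -0.0331, 0.1312]
eef_rot: [0.382, 0.924, 0.001, 0.001]
contact_force: [1.2, -0.1, 0.5]
opening: 0.798
finger_force: 0.0
```

```bash
python3 t.py .442 -.037 .587 -.082
```

```text
[ 0.44423348 -0.03309798  0.13122938] [0.3823 0.924  0.0013 0.0011] 0.798 24.5
near pick [('s', 'R', array([ 0.4418, -0.0375]))]
all top [('G', np.float64(0.676), np.float64(0.057)), ('G', np.float64(0.669), np.float64(0.133)), ('G', np.float64(0.604), np.float64(0.051)), ('G', np.float64(0.593), np.float64(0.123)), ('G', np.float64(0.429), np.float64(-0.386)), ('G', np.float64(0.335), np.float64(-0.13)), ('R', np.float64(0.66), np.float64(-0.088)), ('R', np.float64(0.658), np.float64(-0.161)), ('R', np.float64(0.579), np.float64(-0.079)), ('R', np.float64(0.575), np.float64(-0.15)), ('R', np.float64(0.438), np.float64(0.049))]
pick (array([-0.1, -0.5, 10.9]), array([0.2, 0.1, 0. ]))
nest from pick [-13.4   7.1  -0.7]
```

>>> carry_out(rows=[[[-0.1,-0.3,4],[0,0,0],0.2],[[-0.1,-0.3,8],[0,0,0],0.2],[[-0.1,-0.3,10.9],[0,0,0],0.2],[[-0.1,-0.3,10.9],[0,0,0],0.2],[[-0.1,-0.3,10.9],[0,0,0],1],[[-0.1,-0.3,10.9],[0,0,0],1],[[-0.1,-0.3,10.9],[0,0,0],1],[[-0.1,-0.3,10.9],[0,0,0],1],[[-0.1,-0.3,10.9],[0,0,0],1]])

```text
clock: 25.5
tool_pos: [0.4414, -0.0376, 0.0223]
eef_rot: [0.383, 0.924, 0.0, 0.001]
contact_force: [0.3, 0.7, 1.3]
opening: 0.536
finger_force: 20.0
```

>>> carry_out(rows=[[[0,0,-4],[0,0,0],1],[[0,0,-8],[0,0,0],1],[[-13.4,7,-10],[0,0,0],1],[[-13.4,7,-10],[0,0,0],1],[[-13.4,7,-10],[0,0,0],1],[[-13.4,7,-10],[0,0,0],1],[[-13.4,7,-10],[0,0,0],1],[[-13.4,7,-7],[0,0,0],1],[[-13.4,7,-4],[0,0,0],1],[[-13.4,7,-2],[0,0,0],1],[[-13.4,7,-0.6],[0,0,0],1],[[-13.4,7,-0.6],[0,0,0],1]])

```text
clock: 26.7
tool_pos: [0.5827, -0.0825, 0.0263]
eef_rot: [0.382, 0.924, -0.001, -0.002]
contact_force: [0.0, -0.1, -1.5]
opening: 0.537
finger_force: 20.0
```

>>> carry_out(rows=[[[0,0,0],[0,0,0],0.2],[[0,0,0],[0,0,0],0.2],[[0,0,-5],[0,0,0],0.2],[[0,0,-9],[0,0,0],0.2],[[19.7,-1.3,-10.2],[0,0,0],0.2],[[19.7,-1.3,-10.2],[0,0,0],0.2],[[19.7,-1.3,-10.2],[0,0,0],0.2],[[19.7,-1.3,-10.2],[0,0,0],0.2],[[19.7,-1.3,-10.2],[0,0,0],0.2],[[19.7,-1.3,-10.2],[0,0,0],0.2],[[19.7,-1.3,-10.2],[0,0,0],0.2],[[19.7,-1.3,-10.2],[0,0,0],0.2]])

```text
clock: 27.9
tool_pos: [0.4379, 0.0463, 0.1297]
eef_rot: [0.384, 0.923, 0.0, 0.001]
contact_force: [-0.1, 0.2, 0.0]
opening: 0.799
finger_force: 0.0
```

```bash
python3 t.py .438 .048 .582 -.1575
```

```text
[0.43789922 0.04626645 0.12965168] [3.843e-01 9.232e-01 2.000e-04 6.000e-04] 0.799 27.9
near pick [('s', 'R', array([0.4379, 0.0471]))]
all top [('G', np.float64(0.676), np.float64(0.057)), ('G', np.float64(0.669), np.float64(0.133)), ('G', np.float64(0.604), np.float64(0.05)), ('G', np.float64(0.593), np.float64(0.123)), ('G', np.float64(0.429), np.float64(-0.386)), ('R', np.float64(0.66), np.float64(-0.088)), ('R', np.float64(0.658), np.float64(-0.161)), ('R', np.float64(0.583), np.float64(-0.082)), ('R', np.float64(0.575), np.float64(-0.15))]
pick (array([ 0.1,  0.1, 10.8]), array([ 0. ,  0.1, -0.2]))
nest from pick [-24.7  -4.3  -0.7]
```

>>> carry_out(rows=[[[0.1,0.1,4],[0,0,0],0.2],[[0.1,0.1,8],[0,0,0],0.2],[[0.1,0.1,10.8],[0,0,0],0.2],[[0.1,0.1,10.8],[0,0,0],0.2],[[0.1,0.1,10.8],[0,0,0],1],[[0.1,0.1,10.8],[0,0,0],1],[[0.1,0.1,10.8],[0,0,0],1],[[0.1,0.1,10.8],[0,0,0],1],[[0.1,0.1,10.8],[0,0,0],1]])

```text
clock: 28.9
tool_pos: [0.4371, 0.0486, 0.0223]
eef_rot: [0.383, 0.924, 0.0, 0.001]
contact_force: [0.2, -0.0, 2.4]
opening: 0.539
finger_force: 20.0
```

>>> carry_out(rows=[[[0,0,-4],[0,0,0],1],[[0,0,-8],[0,0,0],1],[[-24.7,-4.3,-10],[0,0,0],1],[[-24.7,-4.3,-10],[0,0,0],1],[[-24.7,-4.3,-10],[0,0,0],1],[[-24.7,-4.3,-10],[0,0,0],1],[[-24.7,-4.3,-10],[0,0,0],1],[[-24.7,-4.3,-10],[0,0,0],1],[[-24.7,-4.3,-10],[0,0,0],1]])

```text
clock: 29.8
tool_pos: [0.5815, -0.16, 0.122]
eef_rot: [0.386, 0.923, -0.0, 0.001]
contact_force: [-0.7, 1.7, -1.4]
opening: 0.538
finger_force: 20.0
```

>>> carry_out(rows=[[[0,0,3],[0,0,0],1],[[0,0,6],[0,0,0],1],[[0,0,8],[0,0,0],1],[[0,0,9.3],[0,0,0],1],[[0,0,9.3],[0,0,0],1],[[0,0,9.3],[0,0,0],0.2],[[0,0,9.3],[0,0,0],0.2],[[0,0,4],[0,0,0],0.2],[[0,0,0],[0,0,0],0.2],[[0,-15,-10],[0,0,0],0.2],[[0,-20,-16],[0,0,0],0.2],[[0,-20,-16],[0,0,0],0.2]])

```text
clock: 31.0
tool_pos: [0.496, -0.2407, 0.2155]
eef_rot: [0.382, 0.924, -0.0, 0.001]
contact_force: [1.2, -0.3, -0.1]
opening: 0.805
finger_force: 0.0
```

>>> carry_out(rows=[[[0,-6,0],[0,0,0],0.2],[[0,-6,0],[0,0,0],0.2],[[0,-6,0],[0,0,0],0.2]])

```text
clock: 31.3
tool_pos: [0.4528, -0.2845, 0.214]
eef_rot: [0.385, 0.923, -0.001, -0.0]
contact_force: [0.5, -0.0, 0.2]
opening: 0.799
finger_force: 0.0
```

```bash
python3 t.py .582 -.1575 .582 -.1575; python3 - <<'E'
from h import *
for n in("top","side"):
    s=pickle.load(open(n+".pkl","rb")); cv2.imwrite(f"pics/{n}1.png",cv2.resize(s["image"][:,:,::-1],(800,600),interpolation=cv2.INTER_CUBIC))
E
```

```text
[ 0.45280798 -0.28452145  0.21397513] [ 3.850e-01  9.229e-01 -9.000e-04 -0.000e+00] 0.799 31.3
near pick [('t', 'R', array([ 0.5811, -0.1562])), ('s', 'R', array([ 0.5824, -0.1619]))]
all top [('G', np.float64(0.676), np.float64(0.057)), ('G', np.float64(0.669), np.float64(0.133)), ('G', np.float64(0.604), np.float64(0.051)), ('G', np.float64(0.593), np.float64(0.123)), ('G', np.float64(0.343), np.float64(-0.136)), ('G', np.float64(0.338), np.float64(-0.218)), ('G', np.float64(0.332), np.float64(-0.352)), ('R', np.float64(0.66), np.float64(-0.088)), ('R', np.float64(0.658), np.float64(-0.161)), ('R', np.float64(0.583), np.float64(-0.082)), ('R', np.float64(0.581), np.float64(-0.156))]
pick (array([-0.1, 18.1, 19.2]), array([-0.1,  0. , -0.3]))
nest from pick [ 0.   0.  -0.7]
```

View pics/side1.png

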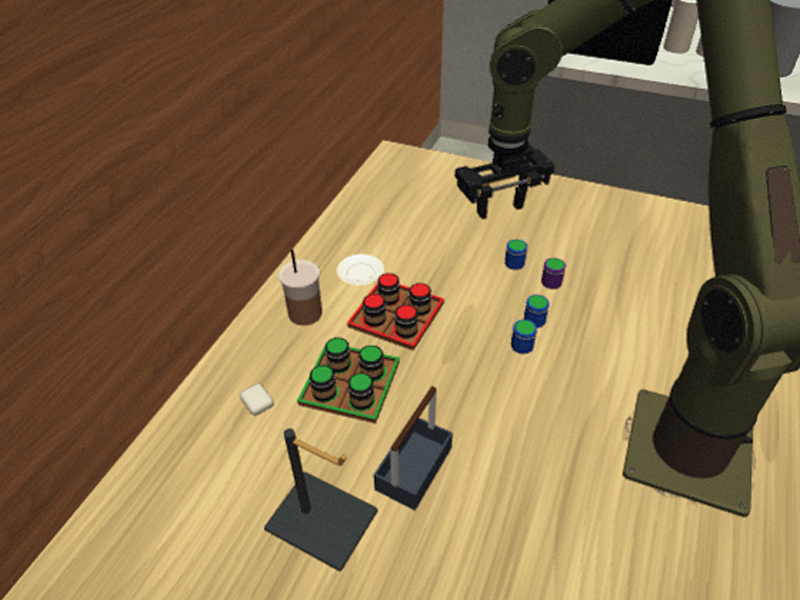

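View pics/top1.png

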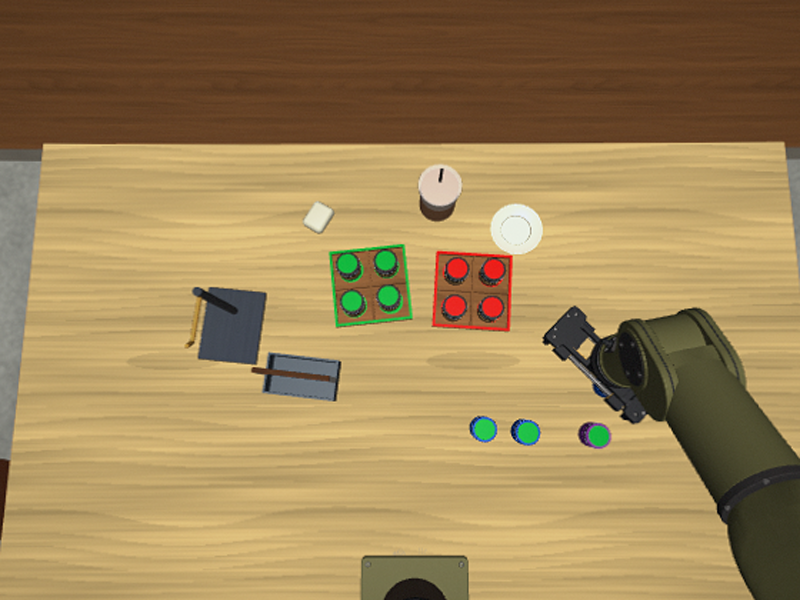

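Side and top pictures: all four red and all four green tins stand in their nests (top px 345–395 and 455–495); the decoys and bystanders are untouched. Next is the caddy.

```bash
python3 - <<'E'
from h import *
t=pickle.load(open("top.pkl","rb"));sd=pickle.load(open("side.pkl","rb"))
f=lambda pts,z:world(t,[[120+x/6,190+y/6] for x,y in pts],z)
g=lambda pts,z:world(sd,[[180+x/4.2,265+y/4.2] for x,y in pts],z)
b=f([(338,413),(664,451)],.155);print("bar top",b.round(4),b.mean(0),np.hypot(*(b[1]-b[0])[:2]))
c=f([(410,342),(712,378),(690,545),(385,508)],.05);print("rim",c.round(4),c.mean(0))
b=g([(404,204),(520,30)],.153);print("bar side",b.round(4),b.mean(0),np.hypot(*(b[1]-b[0])[:2]))
c=g([(348,283),(478,115),(574,158),(466,352)],.05);print("rim",c.round(4),c.mean(0))
c=g([(22,438),(145,275),(354,386),(245,565)],.012);print("base",c.round(4),c.mean(0))
print("post",g([(93,153)],.232),"arm",g([(112,186),(240,245)],.22))
for n,s,k,x0,y0 in(("top",t,6,120,190),("side",sd,4.2,180,265)):
    im=s["image"][:,:,::-1]; w=130 if n=="top" else 140; h=100 if n=="top" else 140
    cv2.imwrite(f"pics/c_{n}.png",cv2.resize(im[y0:y0+h,x0:x0+w],None,fx=k,fy=k,interpolation=cv2.INTER_CUBIC))
E
```

```text
bar top [[0.4513 0.2892 0.155 ]
 [0.4352 0.1505 0.155 ]] [0.44322983 0.21984806 0.155     ] 0.13956363695231616
rim [[0.4895 0.2836 0.05  ]
 [0.4726 0.1419 0.05  ]
 [0.3957 0.1506 0.05  ]
 [0.4127 0.2922 0.05  ]] [0.44263364 0.21705996 0.05      ]
bar side [[0.4502 0.2872 0.153 ]
 [0.4339 0.1553 0.153 ]] [0.44204932 0.22122516 0.153     ] 0.1328942123690534
rim [[0.4873 0.2856 0.05  ]
 [0.4609 0.1489 0.05  ]
 [0.3961 0.1566 0.05  ]
 [0.4092 0.3005 0.05  ]] [0.43835151 0.22290645 0.05      ]
base [[0.6266 0.4232 0.012 ]
 [0.6122 0.3058 0.012 ]
 [0.4679 0.3243 0.012 ]
 [0.4797 0.4403 0.012 ]] [0.54657325 0.37340834 0.012     ]
post [[0.58153501 0.3654387  0.232     ]] arm [[0.56884019 0.37217914 0.22      ]
 [0.49572734 0.3783827  0.22      ]]
```

>>> carry_out(rows=[[[33.8,31.8,0],[0,0,51.6],0.2],[[33.8,31.8,0],[0,0,51.6],0.2],[[33.8,31.8,0],[0,0,51.6],0.2],[[33.8,31.8,0],[0,0,51.6],0.2],[[33.8,31.8,0],[0,0,51.6],0.2],[[33.8,31.8,0],[0,0,51.6],0.2],[[33.8,31.8,0],[0,0,51.6],0.2],[[33.8,31.8,0],[0,0,51.6],0.2],[[33.8,31.8,0],[0,0,51.6],0.2],[[33.8,31.8,0],[0,0,51.6],0.2],[[33.8,31.8,0],[0,0,51.6],0.2],[[33.8,31.8,0],[0,0,51.6],0.2]])

```text
clock: 32.6
tool_pos: [0.44, 0.1828, 0.2133]
eef_rot: [0.746, 0.666, -0.0, -0.0]
contact_force: [-0.2, -0.8, 0.4]
opening: 0.799
finger_force: 0.0
```

>>> carry_out(rows=[[[0,0,0],[0,0,0],0.3],[[0,0,0],[0,0,0],0.3],[[0,0,0],[0,0,0],0.3]])

```text
clock: 32.9
tool_pos: [0.4409, 0.1802, 0.2135]
eef_rot: [0.747, 0.664, -0.0, 0.0]
contact_force: [0.0, 0.5, 0.1]
opening: 0.698
finger_force: 0.0
```

```bash
python3 - <<'E'
from plant import r
from h import *
p,R,s=state(r);print(p,R.as_quat().round(4),s["opening"],s["clock"])
print(shift(p,R,[.4384,.1793,.130],83.35))
s=r.snapshot("side");pickle.dump(s,open("side.pkl","wb"))
cv2.imwrite("pics/c2.png",cv2.resize(s["image"][225:405,170:350,::-1],None,fx=3.3,fy=3.3,interpolation=cv2.INTER_CUBIC))
E
```

```text
[0.44086351 0.18022948 0.21347743] [ 7.475e-01  6.643e-01 -3.000e-04  2.000e-04] 0.6977237122231107 32.9
(array([-0.1, -0.2,  8.3]), array([-0. ,  0. , -0.1]))
```

View pics/c2.png

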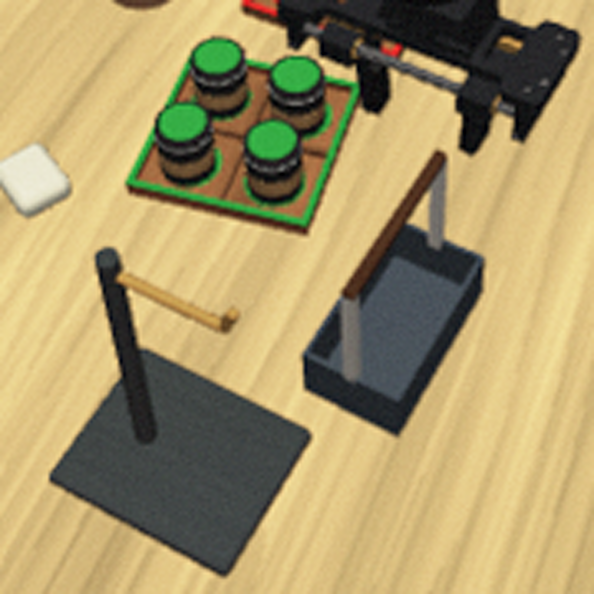

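The picture shows the fingers straddling the near part of the bar (px ~370–475,110), bar from (350,290) to (440,158); caddy undisturbed.

>>> carry_out(rows=[[[-0.1,-0.2,4],[0,0,0],0.3],[[-0.1,-0.2,7],[0,0,0],0.3],[[-0.1,-0.2,8.4],[0,0,0],0.3],[[-0.1,-0.2,8.4],[0,0,0],0.3],[[-0.1,-0.2,8.4],[0,0,0],1],[[-0.1,-0.2,8.4],[0,0,0],1],[[-0.1,-0.2,8.4],[0,0,0],1],[[-0.1,-0.2,8.4],[0,0,0],1],[[-0.1,-0.2,8.4],[0,0,0],1],[[-0.1,-0.2,8.4],[0,0,0],1],[[-0.1,-0.2,8.4],[0,0,0],1]], newtons=60)

```text
clock: 34.05
tool_pos: [0.4388, 0.1807, 0.1297]
eef_rot: [0.747, 0.665, 0.0, 0.0]
contact_force: [1.0, -0.5, 0.4]
opening: 0.099
finger_force: 60.1
```

>>> carry_out(rows=[[[0,0,-1],[0,0,0],1],[[0,0,-3],[0,0,0],1],[[0,0,-5],[0,0,0],1],[[0,0,-7],[0,0,0],1],[[0,0,-9],[0,0,0],1],[[0,0,-11],[0,0,0],1],[[0,0,-11.5],[0,0,0],1],[[0,0,-11.5],[0,0,0],1],[[0,0,-11.5],[0,0,0],1],[[0,0,-11.5],[0,0,0],1]])

```text
clock: 35.05
tool_pos: [0.4379, 0.1802, 0.2436]
eef_rot: [0.747, 0.665, -0.001, -0.0]
contact_force: [-1.2, -0.2, -2.5]
opening: 0.099
finger_force: 60.0
```

```bash
python3 - <<'E'
from plant import r
from h import *
p,R,s=state(r);print(p,R.as_quat().round(4),s["opening"],s["finger_force"],s["contact_force"],s["moment"],s["clock"])
ims=[]
for n,(y0,x0) in(("side",(200,170)),("top",(160,100))):
    s=r.snapshot(n);pickle.dump(s,open(n+".pkl","wb"))
    ims.append(cv2.resize(s["image"][y0:y0+200,x0:x0+160,::-1],None,fx=2.5,fy=3*2.5/3,interpolation=cv2.INTER_CUBIC))
cv2.imwrite("pics/c3.png",np.hstack(ims))
E
```

```text
[0.43794438 0.18021734 0.24358461] [ 7.467e-01  6.651e-01 -1.100e-03 -2.000e-04] 0.0987661839831169 59.995057582855225 [-1.15133391 -0.20104616 -2.52677123] [-0.16530707 -0.02698307 -0.00571869] 35.05
```

View pics/c3.png

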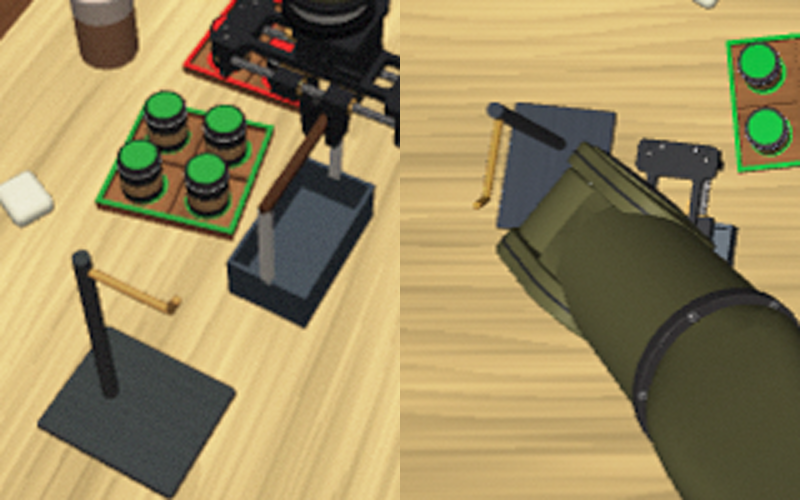

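```bash
python3 - <<'E'
from plant import r
from h import *
s=pickle.load(open("side.pkl","rb"))
for z in(.25,.26,.269,.275): print(z,(pix(s,[[.451,.289,z]])-[170,200])*2.5)
p,R,_=state(r);print(shift(p,R,[.4243,.344,p[2]],84.4)); print(shift(np.array([.4243,.344,0]),down(84.4),[.5189,.3347,0],84.4))
print("arm tip pred",(pix(s,[[.5326-.044*.995,.3725+.0043,.24]])-[170,200])*2.5,"post",(pix(s,[[.5326+.045*.995,.3725-.0044,.232]])-[170,200])*2.5)
E
```

```text
0.25 [[261.78725232 218.91055494]]
0.26 [[261.56137456 211.52655837]]
0.269 [[261.35520166 204.78658707]]
0.275 [[261.21620739 200.24267324]]
(array([16.1, -3.3, -0. ]), array([-0.1,  0.1, -1. ]))
(array([-0. ,  9.5,  0. ]), array([0., 0., 0.]))
arm tip pred [[174.67641843 295.65895196]] post [[ 83.18833781 257.66453724]]
```

>>> carry_out(rows=[[[2,-0.5,0],[0,0,0],1],[[5,-1,0],[0,0,0],1],[[8,-2,0],[0,0,-1],1],[[11,-3,0],[0,0,-1],1],[[14,-3.3,0],[0,0,-1],1],[[15.5,-3.3,0],[0,0,-1],1],[[16.1,-3.3,0],[0,0,-1],1],[[16.1,-3.3,0],[0,0,-1],1],[[16.1,-3.3,0],[0,0,-1],1]])

```text
clock: 36.05
tool_pos: [0.4245, 0.3428, 0.244]
eef_rot: [0.741, 0.671, -0.001, 0.001]
contact_force: [1.4, -0.4, -3.3]
opening: 0.094
finger_force: 60.0
```

>>> carry_out(rows=[[[0,1,0],[0,0,0],1],[[0,3,0],[0,0,0],1],[[0,5,0],[0,0,0],1],[[0,7,0],[0,0,0],1],[[0,8.5,0],[0,0,0],1],[[0,9.5,0],[0,0,0],1],[[0,9.5,0],[0,0,0],1],[[0,9.5,0],[0,0,0],1],[[0,9.5,0],[0,0,0],1]])

```text
clock: 36.95
tool_pos: [0.5179, 0.3353, 0.2446]
eef_rot: [0.741, 0.672, -0.0, -0.0]
contact_force: [-0.4, 0.8, -2.3]
opening: 0.098
finger_force: 60.0
```

```bash
python3 - <<'E'
from plant import r
from h import *
p,R,s=state(r);print(p,R.as_quat().round(4),s["opening"],s["contact_force"],s["moment"],s["clock"])
print(shift(p,R,[.5189,.3347,.2],84.4))
s=r.snapshot("side");pickle.dump(s,open("side.pkl","wb"))
m=np.array([.5189,.3347])+.039*np.array([.098,.995])
print([ (pix(s,[[*(m+k*np.array([.098,.995])),p[2]+.025]])-[160,240])*4 for k in(-.07,0,.07)])
cv2.imwrite("pics/c4.png",cv2.resize(s["image"][240:390,160:310,::-1],None,fx=4,fy=4,interpolation=cv2.INTER_CUBIC))
E
```

```text
[0.51791767 0.33533535 0.24458361] [ 7.405e-01  6.720e-01 -3.000e-04 -2.000e-04] 0.0975424799801173 [-0.4211008   0.83506955 -2.34416256] [-0.1401109  -0.04178861  0.04470413] 36.95
(array([-0.1,  0.1,  4.5]), array([-0.,  0.,  0.]))
[array([[330.44649665, 150.36663796]]), array([[255.79826567, 251.41400633]]), array([[173.47767368, 362.84323812]])]
```

View pics/c4.png

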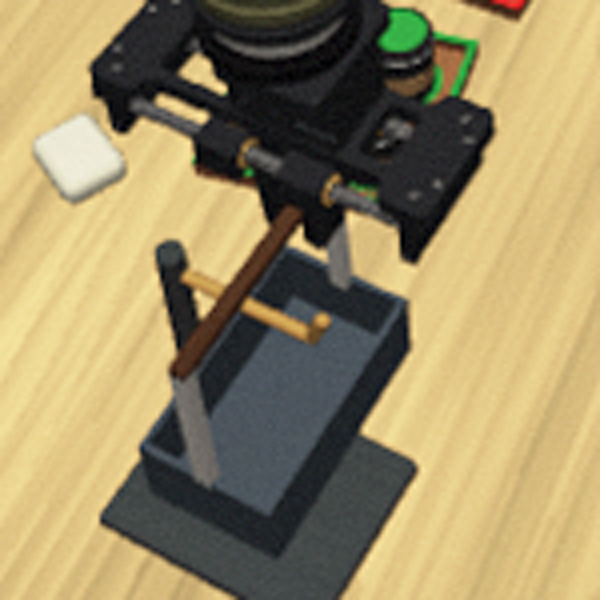

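Caddy is level; the brass arm passes under the middle of the bar (px ~245,285), tip at (318,325) clear, box clear of the post. I lower it gently.

>>> carry_out(rows=[[[0,0.1,1],[0,0,0],1],[[0,0.1,2],[0,0,0],1],[[0,0.1,3],[0,0,0],1],[[0,0.1,3.5],[0,0,0],1],[[0,0.1,3.8],[0,0,0],1],[[0,0.1,3.9],[0,0,0],1],[[0,0.1,3.9],[0,0,0],1],[[0,0.1,3.9],[0,0,0],1]])

```text
clock: 37.8
tool_pos: [0.5201, 0.3352, 0.2059]
eef_rot: [0.741, 0.672, 0.0, 0.0]
contact_force: [0.3, -0.9, -1.9]
opening: 0.095
finger_force: 60.0
```

>>> carry_out(rows=[[[0,0,0.1],[0,0,0],1],[[0,0,0.1],[0,0,0],1],[[0,0,0.1],[0,0,0],1]])

```text
clock: 38.1
tool_pos: [0.5201, 0.3352, 0.2048]
eef_rot: [0.741, 0.672, 0.0, 0.0]
contact_force: [-0.1, 0.6, -1.8]
opening: 0.092
finger_force: 60.0
```

>>> carry_out(rows=[[[0,0,0.1],[0,0,0],1],[[0,0,0.1],[0,0,0],1],[[0,0,0.1],[0,0,0],1]])

```text
clock: 38.4
tool_pos: [0.5201, 0.3352, 0.2039]
eef_rot: [0.741, 0.672, 0.0, 0.0]
contact_force: [-0.3, 0.0, 1.4]
opening: 0.095
finger_force: 60.0
```

```bash
python3 - <<'E'
from plant import r
from h import *
p,R,s=state(r);print(p,R.as_quat().round(4),s["opening"],s["contact_force"],s["moment"],s["clock"])
s=r.snapshot("side");pickle.dump(s,open("side.pkl","wb"))
cv2.imwrite("pics/c5.png",cv2.resize(s["image"][240:390,160:310,::-1],None,fx=4,fy=4,interpolation=cv2.INTER_CUBIC))
E
```

```text
[0.52013626 0.33515551 0.20392774] [7.410e-01 6.715e-01 4.000e-04 1.000e-04] 0.095027092761792 [-0.28245413  0.02600994  1.36046875] [-0.08102924 -0.03567388 -0.03455295] 38.4
```

View pics/c5.png

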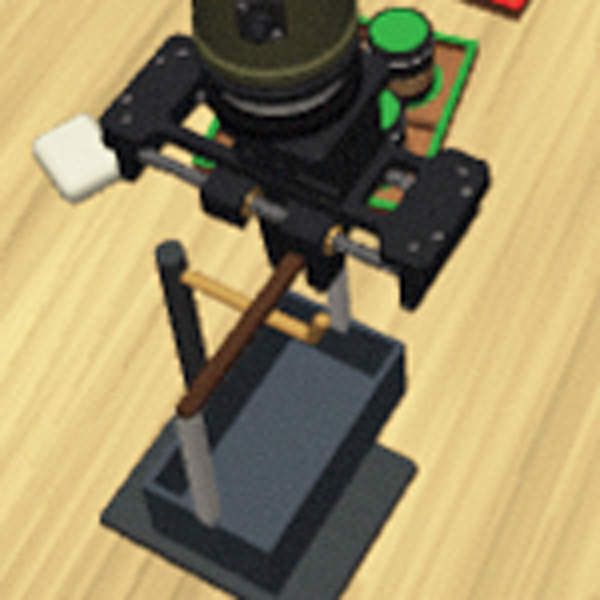

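```bash
python3 - <<'E'
from h import *
s=pickle.load(open("side.pkl","rb"))
g=np.array([.5201,.3352]);d=np.array([.098,.995])
for k in(0,.03,.039,.045,.109): print(k,((pix(s,[[*(g+k*d),.229]])-[160,240])*4).round(1))
e=np.array([.995,-.098]);c=np.array([.5326,.3725])
for x in(-.04,-.01,.037): print(x,((pix(s,[[*(c+x*e),.22]])-[160,240])*4).round(1))
E
```

```text
0 [[302.  241.2]]
0.03 [[270.6 284.8]]
0.039 [[260.9 298.2]]
0.045 [[254.4 307.2]]
0.109 [[181.5 408.4]]
-0.04 [[315.5 332.1]]
-0.01 [[265.3 308.2]]
0.037 [[188.8 271.8]]
```

Bar rests on the arm within a few mm of its middle (crossing at px ~258,305; force changed sign). Release.

>>> carry_out(rows=[[[0,0,0],[0,0,0],0.6],[[0,0,0],[0,0,0],0.5],[[0,0,0],[0,0,0],0.5],[[0,0,0],[0,0,0],0.5],[[0,0,0],[0,0,0],0.5]], newtons=10)

```text
clock: 38.95
tool_pos: [0.5199, 0.335, 0.2034]
eef_rot: [0.741, 0.672, -0.0, -0.0]
contact_force: [0.1, -0.0, -0.2]
opening: 0.495
finger_force: 0.0
```

>>> carry_out(rows=[[[0,0,-1],[0,0,0],0.5],[[0,0,-3],[0,0,0],0.5],[[0,0,-6],[0,0,0],0.5],[[0,0,-9],[0,0,0],0.5],[[-5,0,-12],[0,0,0],0.5],[[-10,0,-14],[0,0,0],0.5],[[-15,0,-14],[0,0,0],0.5],[[-20,0,-14],[0,0,0],0.5],[[-25,0,-14],[0,0,0],0.5],[[-30,0,-14],[0,0,0],0.5],[[-35,0,-14],[0,0,0],0.5],[[-35,0,-14],[0,0,0],0.5]])

```text
clock: 40.15
tool_pos: [0.4847, -0.0202, 0.3438]
eef_rot: [0.744, 0.668, -0.002, 0.001]
contact_force: [-0.2, 0.2, -0.4]
opening: 0.5
finger_force: 0.0
```

>>> carry_out(rows=[[[0,0,0],[0,0,0],0.5],[[0,0,0],[0,0,0],0.5],[[0,0,0],[0,0,0],0.5],[[0,0,0],[0,0,0],0.5],[[0,0,0],[0,0,0],0.5],[[0,0,0],[0,0,0],0.5],[[0,0,0],[0,0,0],0.5],[[0,0,0],[0,0,0],0.5],[[0,0,0],[0,0,0],0.5],[[0,0,0],[0,0,0],0.5],[[0,0,0],[0,0,0],0.5],[[0,0,0],[0,0,0],0.5]])

```text
clock: 41.35
tool_pos: [0.4856, -0.0134, 0.3435]
eef_rot: [0.741, 0.671, -0.0, 0.0]
contact_force: [-0.5, 0.0, -0.2]
opening: 0.5
finger_force: 0.0
```

```bash
cat > m.py <<'E'
from plant import r
from h import *
import time
T=look(r);a=pickle.load(open("side.pkl","rb"))["image"];t=pickle.load(open("top.pkl","rb"))
print([(x[1],*x[2][:2].round(3)) for x in T if x[0]=="t"])
b=r.snapshot("side")["image"]
c=(slice(230,420),slice(150,330))
print("motion",np.abs(a[c].astype(int)-b[c]).mean(),np.abs(a[c].astype(int)-b[c]).max(), r.get_state()["clock"])
cv2.imwrite("pics/f.png",np.hstack([cv2.resize(b[210:400,150:300,::-1],(400,506)),cv2.resize(t["image"][150:340,100:250,::-1],(400,506))]))
np.save("b.npy",b)
E
python3 m.py
```

```text
[('G', np.float64(0.676), np.float64(0.057)), ('G', np.float64(0.669), np.float64(0.133)), ('G', np.float64(0.593), np.float64(0.123)), ('G', np.float64(0.429), np.float64(-0.386)), ('G', np.float64(0.332), np.float64(-0.352)), ('R', np.float64(0.658), np.float64(-0.161))]
motion 2.3567738791423003 35 41.5
```

View pics/f.png

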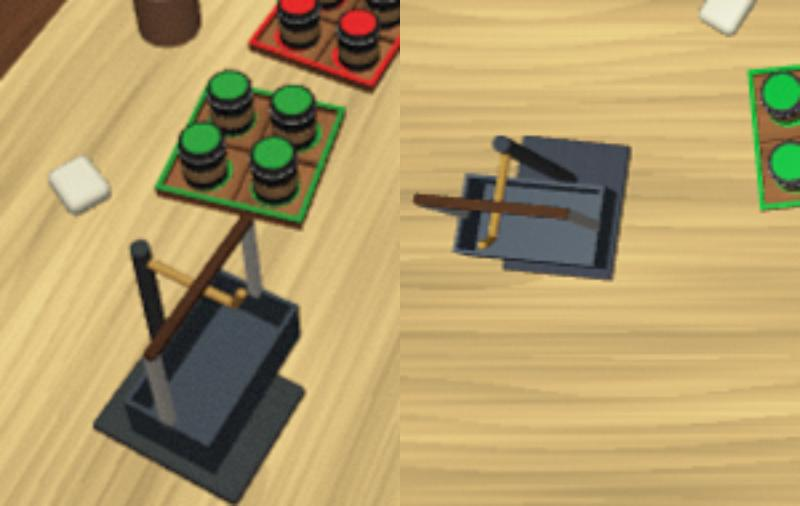

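The caddy hangs on the arm, crossing near the bar's middle (left panel ~(205,285)). I let it settle and move aside for a full check.

>>> carry_out(rows=[[[-5,0,0],[0,0,0],0.5],[[-10,0,0],[0,0,0],0.5],[[-15,0,0],[0,0,0],0.5],[[-20,0,0],[0,0,0],0.5],[[-25,0,0],[0,0,0],0.5],[[-28,0,0],[0,0,0],0.5],[[-28,0,0],[0,0,0],0.5],[[-28,0,0],[0,0,0],0.5],[[-28,0,0],[0,0,0],0.5],[[-28,0,0],[0,0,0],0.5],[[-28,0,0],[0,0,0],0.5],[[-28,0,0],[0,0,0],0.5]])

```text
clock: 42.7
tool_pos: [0.4584, -0.2913, 0.3437]
eef_rot: [0.74, 0.672, 0.0, 0.0]
contact_force: [0.0, -0.5, 0.2]
opening: 0.499
finger_force: 0.0
```

>>> carry_out(rows=[[[0,0,0],[0,0,0],0.5],[[0,0,0],[0,0,0],0.5],[[0,0,0],[0,0,0],0.5],[[0,0,0],[0,0,0],0.5],[[0,0,0],[0,0,0],0.5],[[0,0,0],[0,0,0],0.5],[[0,0,0],[0,0,0],0.5],[[0,0,0],[0,0,0],0.5],[[0,0,0],[0,0,0],0.5],[[0,0,0],[0,0,0],0.5],[[0,0,0],[0,0,0],0.5],[[0,0,0],[0,0,0],0.5]])

```text
clock: 43.9
tool_pos: [0.4582, -0.292, 0.3435]
eef_rot: [0.741, 0.672, -0.0, 0.0]
contact_force: [-0.4, -0.0, -0.8]
opening: 0.5
finger_force: 0.0
```

>>> carry_out(rows=[[[0,0,0],[0,0,0],0.5],[[0,0,0],[0,0,0],0.5],[[0,0,0],[0,0,0],0.5],[[0,0,0],[0,0,0],0.5],[[0,0,0],[0,0,0],0.5],[[0,0,0],[0,0,0],0.5],[[0,0,0],[0,0,0],0.5],[[0,0,0],[0,0,0],0.5],[[0,0,0],[0,0,0],0.5],[[0,0,0],[0,0,0],0.5],[[0,0,0],[0,0,0],0.5],[[0,0,0],[0,0,0],0.5]])

```text
clock: 45.1
tool_pos: [0.4582, -0.292, 0.3436]
eef_rot: [0.741, 0.672, 0.0, 0.0]
contact_force: [-0.5, 0.5, -0.4]
opening: 0.502
finger_force: 0.0
```

```bash
python3 - <<'E'
import runpy
import numpy as np
b0=np.load("b.npy").astype(int)
runpy.run_path("m.py")
from plant import r
import cv2
fs=[r.snapshot("side")["image"] for _ in range(12)]
print(r.get_state()["clock"])
c=(slice(280,400),slice(190,270))
g=[cv2.GaussianBlur(f,(0,0),2)[c].astype(int) for f in fs]
print([np.abs(x-g[0]).max() for x in g], np.abs(cv2.GaussianBlur(b0.astype(np.uint8),(0,0),2)[c].astype(int)-g[0]).max())
s=np.hstack([fs[0][210:400,150:300,::-1]]);cv2.imwrite("pics/g.png",cv2.resize(s,(474,600),interpolation=cv2.INTER_CUBIC))
E
```

```text
[('G', np.float64(0.676), np.float64(0.057)), ('G', np.float64(0.669), np.float64(0.133)), ('G', np.float64(0.604), np.float64(0.051)), ('G', np.float64(0.593), np.float64(0.123)), ('G', np.float64(0.343), np.float64(-0.136)), ('G', np.float64(0.338), np.float64(-0.218)), ('G', np.float64(0.332), np.float64(-0.352)), ('R', np.float64(0.66), np.float64(-0.088)), ('R', np.float64(0.658), np.float64(-0.161)), ('R', np.float64(0.583), np.float64(-0.082)), ('R', np.float64(0.581), np.float64(-0.156))]
motion 2.4212573099415207 17 45.25
45.85
[np.int64(0), np.int64(2), np.int64(2), np.int64(2), np.int64(2), np.int64(2), np.int64(2), np.int64(2), np.int64(2), np.int64(2), np.int64(2), np.int64(2)] 9
```

View pics/g.png

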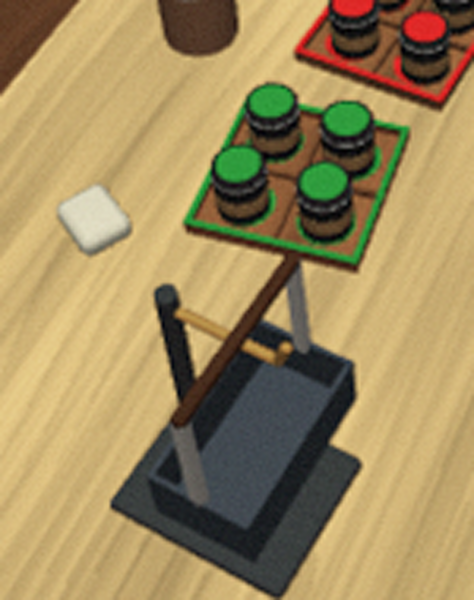

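The caddy hangs level and still, with the bar crossing the arm near its middle at (238,335). All eight tins are in their nests, so I hand in.

```bash
python3 -c "
from plant import r
print(r.finish_job())"
```

```text
the job is handed in; nothing more can be done
None
```

I handed the job in at about 46 s of the 210 s allowed: all eight tins (four green, four red) are in their matching trays, the caddy is hanging still on the hook near the middle of its handle, and the bystanders and decoys weren't disturbed; the hand-in returned no verdict.

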